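Pack the horn blanks and polish tins away and close the case on its pins

ROBOT

A 7-joint arm with a two-finger parallel gripper is mounted at the origin on the work surface. World frame = base frame: x ahead of the robot, y to its left, z up, the work surface at z = 0. Lengths are in m, angles in rad, forces in N, time in s.
With the tool pointing down it reaches from about 0.425 to 0.875 m from the base axis. Payload 4.7 kg.
Tool frame: the origin (TCP) lies midway between the tips of the shut fingers; the grasp point (between the pads) lies 19 mm behind it; z points along the fingers, y is the line along which they close (so a half turn about z gives the same grasp; the last joint's range is limited). The gripper opens to 87 mm and grips with 3 to 60 N. Pads are 19 mm wide; open, the fingers measure 117 mm over their backs; the gripper's body (75 mm by 190 mm) begins 51 mm behind the grasp point.
Start: joints at [0.014, 0.321, -0.07, 1.45, 0.023, 1.371, -0.057], TCP at [0.65, -0, 0.223] pointing down, gripper open.
Joint ranges: [-2.86, 2.86], [-0.3, 2.09], [-1.38, 1.24], [0.06, 2.45], [-1.56, 4.7], [0.09, 2.05], [-2.69, 2.69]. Speed limits (rad/s): [2.57, 2.57, 3.14, 3.14, 3.14, 3.14, 3.14].

INTERFACE

Orientations are given as a rotation vector (axis times angle).
In Python, from bench import monitor, cams, workorder gives the robot as it stands.
- The arm moves only by the tool move_arm, never from a script. Its arguments are lists of equal length, an entry for each row: "slide": the shift along the tool's x, y, z in cm, a list of three; "roll": the turn about the tool's z in rad. In form: {"slide": [[dx, dy, dz], ...], "roll": [roll, ...]}. A call has 1 to 20 rows; each row is the pose to reach, as a shift and turn from the pose commanded when the call began, along the tool's axes at that moment; what a row does not reach only later rows make up. A row lasts 1/10 s, in which the tool goes at most 50 mm and 8.59 degrees, less where a joint would pass 70% of its speed; a pose out of reach is approached as far as the arm can. A call with a gripper value outside its range is refused whole. "gripper" is the finger opening in cm, from 0 to 8.7, set as the call begins (left out, the last holds). The fingers move at their own pace and stop on an object; "squeeze" is the grip in N (left out, the last holds). Time passes only in rows, so rows that repeat a pose let the fingers close. It gives the time, the measured TCP pose, the force, the opening and the grip force at its end, in the units of the state.
- monitor.get_state(): the state, without advancing time (a new reading comes with each control period).
- cams.get_image(name): name is "scene" or "side" or "wrist"; returns the picture (400x640x3 uint8, red, green, blue); there is no depth.
- cams.get_calibration(name): a dict with "mtx" (3x3 intrinsics, pixels), "R" (3x3) and "t" (3): a world point X has camera coordinates R X + t. Camera axes: x right, y down, z forward; pixel columns grow to the right and rows downward; lengths in m; the calibration is good to about 2 mm. A picture is of the moment at which its call begins: read the wrist's pose just before it. get_calibration takes no time and is no camera call; for the wrist camera it gives the pose at the moment of the call.
- workorder.close_job(): hands the job in; it is judged then, once.
The state is a dict: "time": time; "joint_positions": joint angles; "qd": joint speeds; "joint_torque": joint torques, N m; "position": TCP position; "tool_rot": TCP orientation; "ft_force": force on the tool from outside, world axes, zero at the start; "torque": the same for the moment, N m; "grip_width": opening from 0.0 (shut) to 1.0 (fully open); "grip_force": force on a finger pad.
Only numpy, scipy, OpenCV 4.12 (cv2) and the standard library are available. Lean on these libraries where they do the work, as an engineer would, in place of code of your own. Each camera call takes 0.05 s, during which the arm holds its last target. There are 200 camera calls.

TASK

Lift the blue lid off the white case and park it flat on the small cork-topped stand, let go of it, then pack every brown horn blank and every polish tin on the bench into the case's compartments so that nothing stands above the rim (blanks may lie two deep, but the case is too shallow for anything on top of a tin). Finally lower the lid over the round and the diamond pin, wiggling it until it sits fully home on the rim, and let go. Leave the other things on the bench where they are.

Things in the scene. Friction and masses are not known exactly. Their poses are not given: they have to be found in the camera images.
- case: White open case fixed to the bench, 128 (x) x 204 (y) mm outside, rim 48 mm high; walls and floor 4 mm, so 44 mm deep. Origin: centre of its underside, z up. Cross walls (4 mm thick, tops 7 mm below the rim) make four compartments of 58 (x) x 96 (y) mm centred at x = +-31, y = +-50 mm. A grey 30 x 40 mm ear at each x end, level with the rim, carries a pin.
- round_pin (a point): Foot of the steel round locating pin, at rim height on the case's -x ear (x = -80, y = 0, z = 48 mm in the case frame): 10 mm diameter, 14 mm tall, the top 5 mm tapered.
- diamond_pin (a point): Foot of the brass diamond locating pin on the case's +x ear (x = 80, y = 0, z = 48 mm in the case frame): 10 mm wide across y, 6 mm along x, 14 mm tall, the top 5 mm tapered.
- lid: Flat blue lid plate, 188 (x) x 204 (y) x 6 mm, about 0.3 kg, loose; at the start on the case. Origin: centre of its underside, z up. On top, in the middle, a solid black grip rib 70 mm long (x), 16 mm thick (y), from 6 to 36 mm above the origin. Two through holes, 12.5 mm diameter, at x = +-80 mm, y = 0 fit over the pins (either way round). Fully home, its underside lies on the rim.
- lid_hole_a (a point): Centre of one lid hole at the underside (x = -80 mm in the lid frame).
- lid_hole_b (a point): Centre of the other lid hole at the underside (x = +80 mm in the lid frame).
- stand: Small wooden lid stand fixed to the bench on the other side from the case: foot 100 x 100 mm, a stem, and a cork top 100 mm (x) x 70 mm (y), 45 mm above the bench. Origin: centre of its underside, z up.
- stand_top (a point): Centre of the stand's cork top face, 45 mm above the bench.
- blank1: Brown horn blank, a block 48 (x) x 34 (y) x 18 (z) mm, about 45 g, lying flat. Origin: centre of its underside; x along its length. May be absent.
- blank2: Brown horn blank, a block 48 (x) x 34 (y) x 18 (z) mm, about 45 g, lying flat. Origin: centre of its underside; x along its length. May be absent.
- blank3: Brown horn blank, a block 48 (x) x 34 (y) x 18 (z) mm, about 45 g, lying flat. Origin: centre of its underside; x along its length. May be absent.
- blank4: Brown horn blank, a block 48 (x) x 34 (y) x 18 (z) mm, about 45 g, lying flat. Origin: centre of its underside; x along its length. May be absent.
- tin1: Round aluminium polish tin with a red band, 40 mm diameter, 34 mm tall, about 80 g, standing upright. Origin: centre of its underside. May be absent.
- tin2: Round aluminium polish tin with a green band, 40 mm diameter, 34 mm tall, about 80 g, standing upright. Origin: centre of its underside. May be absent.
- screwdriver: Bystander: screwdriver about 150 mm long lying among the blanks and tins. Origin under its middle, x along it.
- spectacles: Bystander: finished black round spectacles lying open on the bench, about 135 x 175 mm and 7 mm high; origin between the lenses, temples towards +x.
- spirit: Bystander: small bottle, 56 mm diameter, 140 mm tall; origin under its middle.
- cup: Bystander: wooden cup, 80 mm diameter, 100 mm tall; origin under its middle.
- bench_block: Bystander: dark wooden disc, 70 mm diameter, 35 mm high; origin under its middle.
- sanding_stick: Bystander: flat sanding stick 130 x 22 x 8 mm; origin under its middle.
- marker: Bystander: red marker, 14 mm diameter, about 130 mm long; origin under its middle.

How it is judged:
By the outcome, as a careful person would: the job done as asked, in the order asked, and still so for the second after the job is handed in, with the robot touching nothing.
Of blank1, blank2, blank3, blank4, tin1, tin2 only 4 to 6 are there at a start; the rules pass over those that are not, and their reading is None.
At some moment in a run one of blank1, blank2, blank3, blank4, tin1, tin2 may be knocked a few centimetres aside while the robot is not near it.
It also fails if it takes over 210 s, if anything falls off the work surface, if the arm or the gripper's body presses on something with over 40 N, if the wrist force passes 120 N, or if a joint passes its speed limit or range.

## Working session

There is one attempt and no reset: what is moved stays moved. The work goes in short steps, Python scripts to look and compute and a tool call to move; the robot and the scene stay as the last step left them, time stands still between calls to the robot, and variables do not carry over. Pictures are saved under pics/ and viewed, at most 14 in all, crops included, and the job is handed in when it is done.

Besides the shell and the picture viewer there is one more tool, called by a JSON object that holds its "name" and its "arguments". move_arm: Moves the arm, as the interface text tells. Its arguments: {"type":"object","properties":{"slide":{"type":"array","items":{"type":"array","items":{"type":"number"}}},"roll":{"type":"array","items":{"type":"number"}},"gripper":{"type":"number"},"squeeze":{"type":"number"}},"required":["slide","roll"]}

```bash
ls; mkdir -p pics; python3 - <<'E'
from bench import monitor,cams
import cv2,numpy as np
s=monitor.get_state();print(s)
for n in("scene","side"):
    im=cams.get_image(n);cv2.imwrite(f"pics/{n}0.png",im[:,:,::-1])
    c=cams.get_calibration(n);print(n,c)
c=cams.get_calibration("wrist");print(c)
im=cams.get_image("wrist");cv2.imwrite("pics/wrist0.png",im[:,:,::-1])
E
```

```text
pics
{'time': 0.0, 'joint_positions': array([ 0.01412271,  0.32182183, -0.07006374,  1.45167366,  0.0226161 ,
        1.37077243, -0.0569271 ]), 'qd': array([ 0.00014703,  0.00130897,  0.00070461, -0.00047968, -0.00028661,
       -0.00099153, -0.00086941]), 'joint_torque': array([-2.58547143e-04, -4.91284704e+01, -4.03903294e-01, -3.12526345e+01,
       -6.40594075e-02,  4.37659642e-02,  1.61017233e-04]), 'position': array([ 6.49455484e-01, -8.32955565e-05,  2.21462770e-01]), 'tool_rot': array([-2.2205981 , -2.22051821,  0.00222547]), 'ft_force': array([ 0.99214155,  0.08216632, -0.31580071]), 'torque': array([ 0.00969555, -0.01019854, -0.02723096]), 'grip_force': 0.0, 'grip_width': 1.003504562963753}
scene {'mtx': array([[394.58866732,   0.        , 324.36058301],
       [  0.        , 394.58866732, 200.31748168],
       [  0.        ,   0.        ,   1.        ]]), 'R': array([[-0.1447786 ,  0.98937957,  0.01293134],
       [ 0.66877106,  0.10747825, -0.73565868],
       [-0.72923551, -0.09785952, -0.67722898]]), 't': array([ 0.02852986, -0.33388132,  1.53022293])}
side {'mtx': array([[381.77062961,   0.        , 320.69929848],
       [  0.        , 381.77062961, 200.11163899],
       [  0.        ,   0.        ,   1.        ]]), 'R': array([[-0.92970901, -0.36788708, -0.01732794],
       [-0.26108648,  0.69153025, -0.67351301],
       [ 0.25975952, -0.62164702, -0.73897224]]), 't': array([0.51712914, 0.15166419, 0.90773837])}
{'mtx': array([[307.09576254,   0.        , 315.99449914],
       [  0.        , 307.09576254, 199.04535872],
       [  0.        ,   0.        ,   1.        ]]), 'R': array([[ 9.99998804e-01,  1.09318897e-03, -1.09390305e-03],
       [ 1.35149489e-03, -9.61578294e-01,  2.74527517e-01],
       [-7.51762979e-04, -2.74528667e-01, -9.61578622e-01]]), 't': array([-0.64901086, -0.03395623,  0.38959329])}
```

View pics/scene0.png

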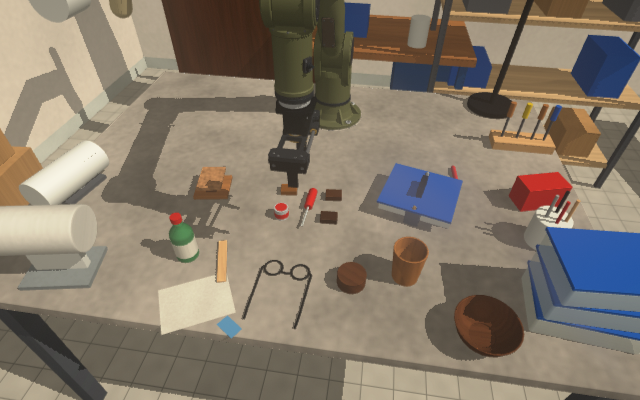

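View pics/side0.png

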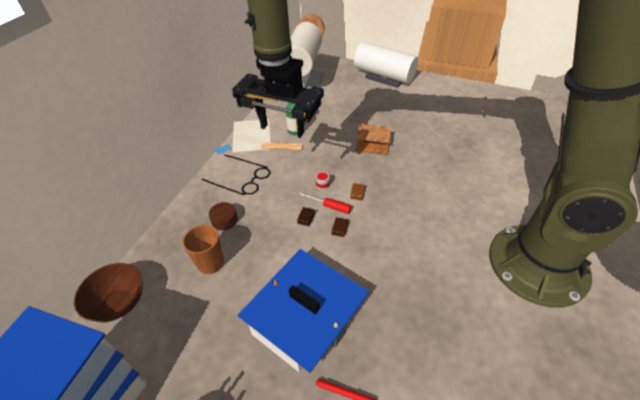

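The scene view shows the lid at (420,190), the stand at (213,183), a red tin at (281,211), blanks at (289,189), (334,195) and (329,217), and the screwdriver at (310,200). The side view matches: three blanks and one tin. Next I'll measure them.

```bash
cat > h.py <<'E'
from bench import monitor,cams
import cv2,numpy as np
def cast(c,uv,z):
    uv=np.atleast_2d(uv).astype(float)
    d=(np.linalg.inv(c["mtx"])@np.c_[uv,np.ones(len(uv))].T)
    R=np.array(c["R"]);o=-R.T@c["t"];d=R.T@d
    return (o[:,None]+d*((z-o[2])/d[2])).T
def proj(c,X):
    p=c["mtx"]@(np.array(c["R"])@np.array(X).T+np.array(c["t"])[:,None]);return (p[:2]/p[2]).T
def hsv(im): return cv2.cvtColor(im,cv2.COLOR_RGB2HSV)
def blobs(m,amin=20):
    m=m.astype(np.uint8);cs,_=cv2.findContours(m,cv2.RETR_EXTERNAL,cv2.CHAIN_APPROX_NONE)
    return sorted([c for c in cs if cv2.contourArea(c)>=amin],key=cv2.contourArea,reverse=True)
def rect(c,ct,z):
    """mm centre, size, angle(deg) of the min-area rectangle of a contour on plane z"""
    P=cast(c,ct.reshape(-1,2),z)[:,:2]*1000
    (cx,cy),(w,h),a=cv2.minAreaRect(P.astype(np.float32))
    return np.round([cx,cy,w,h,a],1)
def toworld(st,w):pass
def shift(target,st=None):
    """tool-axis shift in cm from the commanded-ish (measured) pose to a world point (m)"""
    st=st or monitor.get_state();R,_=cv2.Rodrigues(np.array(st["tool_rot"]))
    return np.round(R.T@(np.array(target)-st["position"])*100,2)
E
python3 - <<'E'
from h import *
for n in("scene","side"):
    im=cv2.imread(f"pics/{n}0.png")[:,:,::-1].copy();H=hsv(im);c=cams.get_calibration(n)
    h,s,v=[H[:,:,i].astype(int) for i in range(3)]
    blue=(h>105)&(h<125)&(s>130)&(v>80)
    for b in blobs(blue,1000):
        print(n,"blue",b.reshape(-1,2).mean(0),rect(c,b,.054))
    # dark rib inside lid
    reg=(h<180)
    if n=="scene": box=(375,160,470,225)
    else: box=(235,245,375,375)
    x0,y0,x1,y1=box
    d=np.zeros_like(v,bool);d[y0:y1,x0:x1]=v[y0:y1,x0:x1]<45
    for b in blobs(d,15)[:3]: print(" dark",b.reshape(-1,2).mean(0),rect(c,b,.084))
    br=(((h<14)|(h>172))&(s>90)&(v<190))
    x0,y0,x1,y1=(180,155,350,235) if n=="scene" else (290,120,400,250)
    m=np.zeros_like(br);m[y0:y1,x0:x1]=br[y0:y1,x0:x1]
    for b in blobs(m,15): print(" brown",b.reshape(-1,2).mean(0),cv2.contourArea(b),rect(c,b,.018))
    x0,y0,x1,y1=(170,150,355,240) if n=="scene" else (290,115,405,250)
    cv2.imwrite(f"pics/{n}c.png",cv2.resize(im[y0:y1,x0:x1,::-1],None,fx=4,fy=4,interpolation=cv2.INTER_CUBIC))
E
python3 -c "
import cv2,numpy as np
a=cv2.imread('pics/scenec.png');b=cv2.imread('pics/sidec.png');w=cv2.imread('pics/wrist0.png')
print(a.shape,b.shape)
"
```

```text
scene blue [598.40425532 258.0177305 ] [649.4 753.  196.  237.6   3.6]
scene blue [609.77348066  65.51381215] [-559.2 1212.1  216.6  769.9   71.7]
 brown [213.40944882 190.81102362] 308.5 [ 502.5 -292.   105.6   99.2    9.1]
 brown [328.         216.64705882] 153.5 [575.5  65.3  43.5  44.3   7.1]
 brown [333.14583333 194.22916667] 136.0 [480.2  68.6  44.4  44.7   8.2]
 brown [288.96226415 189.56603774] 102.5 [479.  -66.7  45.4  45.6   9.2]
 brown [308.1509434  199.49056604] 56.5 [510.2  -2.3  90.5  22.9   9.6]
 brown [281.36111111 215.30555556] 49.0 [591.1 -63.6  29.8  39.3  15. ]
side blue [305.3728223  308.50174216] [465.7 317.7 204.4 188.4  74.7]
side blue [ 43.22 357.1 ] [899.9 603.6 196.2 156.8   3.4]
 dark [304.         298.97058824] [463.2 323.2  21.8  72.6  74.8]
 brown [374.04733728 138.86982249] 655.5 [ 496.7 -299.   106.3  145.8   10.7]
 brown [339.40740741 226.85185185] 205.0 [475.   74.5  34.3  56.3   6.1]
 brown [305.55102041 216.24489796] 184.5 [569.6  73.4  34.9  55.4   6. ]
 brown [357.19607843 191.23529412] 184.5 [471.3 -59.9  35.8  62.1   9.1]
 brown [337.75652174 205.55652174] 40.5 [507.2   8.9  35.   81.9  86.8]
 brown [382.71428571 128.89285714] 30.0 [ 480.9 -354.2   29.4   31.7   20.3]
 brown [325.26086957 184.95652174] 24.5 [562.1 -51.4  33.4  16.   51.9]
(360, 740, 3) (540, 460, 3)
```

View pics/wrist0.png

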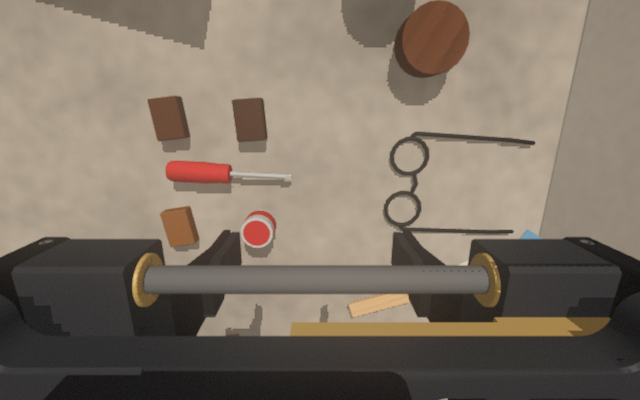

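The wrist view shows blanks at (168,118), (250,119) and (180,226), and the tin at (257,230). I'll move above the stand to measure it from overhead.

{"name": "move_arm", "arguments": {"slide": [[-36,-15,0],[-36,-15,0],[-36,-15,0],[-36,-15,0],[-36,-15,0],[-36,-15,0],[-36,-15,0],[-36,-15,0],[-36,-15,0],[-36,-15,0],[-36,-15,0],[-36,-15,0],[-36,-15,0],[-36,-15,0],[-36,-15,0],[-36,-15,0]], "roll": [0,0,0,0,0,0,0,0,0,0,0,0,0,0,0,0]}}

```text
time: 1.75
position: [0.5001, -0.3599, 0.2226]
tool_rot: [2.221, 2.222, 0.0]
ft_force: [-0.6, 0.1, -0.4]
grip_width: 1.003
grip_force: 0.0
```

```bash
python3 - <<'E'
from h import *
import pickle
s=monitor.get_state();print(s["position"],s["tool_rot"],s["time"])
c=cams.get_calibration("wrist");im=cams.get_image("wrist");cv2.imwrite("pics/w1.png",im[:,:,::-1]);pickle.dump(c,open("w1.pkl","wb"))
E
```

```text
[ 0.50011057 -0.35986342  0.22261941] [2.22096861e+00 2.22173614e+00 5.02087800e-06] 1.75
```

View pics/w1.png

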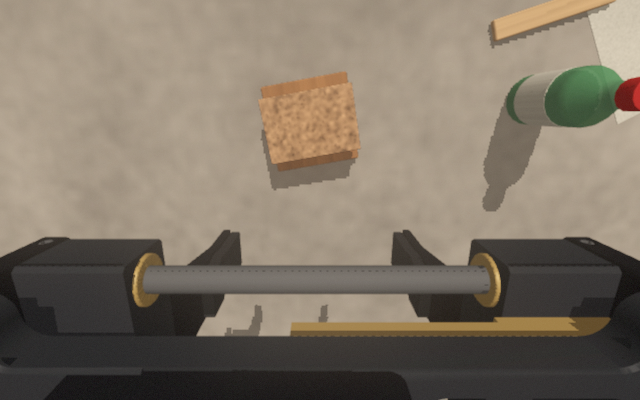

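The cork top's corners are near (261,98), (351,82), (360,149) and (273,165). The bottle is to the right at (550,95).

```bash
python3 - <<'E'
from h import *
import pickle
c=pickle.load(open("w1.pkl","rb"))
P=cast(c,[(261,98),(351,82),(360,149),(273,165)],.045);print(P.round(4),P.mean(0))
d=P[1]-P[0];e=P[2]-P[3];print(np.degrees(np.arctan2(d[1],d[0])),np.degrees(np.arctan2(e[1],e[0])),np.linalg.norm(d))
print("bottle",cast(c,[(507,102),(518,125)],0.01))
w0=cams.get_calibration("wrist")
print(monitor.get_state()["joint_positions"])
# start-pose wrist picture: calibration was printed; blanks' top faces
c["R"]=np.array([[9.99998804e-01,1.09318897e-03,-1.09390305e-03],[1.35149489e-03,-9.61578294e-01,2.74527517e-01],[-7.51762979e-04,-2.74528667e-01,-9.61578622e-01]]);c["t"]=np.array([-0.64901086,-0.03395623,0.38959329])
pickle.dump(c,open("w0.pkl","wb"))
im=cv2.imread("pics/wrist0.png")[:,:,::-1].copy();H=hsv(im).astype(int);h,s,v=H[...,0],H[...,1],H[...,2]
m=((h<15)|(h>170))&(s>75);m[245:]=0;m[:, 300:]=0
for b in blobs(m,100):print(b.reshape(-1,2).mean(0),cv2.contourArea(b),rect(c,b,.018),"z34",rect(c,b,.034)[:2])
print("top colour",H[100,160],H[118,165],H[130,183],H[225,175],H[230,193])
E
```

```text
[[ 0.4421 -0.2714  0.045 ]
 [ 0.5361 -0.2555  0.045 ]
 [ 0.5483 -0.3245  0.045 ]
 [ 0.4521 -0.3423  0.045 ]] [ 0.49466834 -0.29839603  0.045     ]
9.5982514277637 10.504471451041507 0.09534496455202063
bottle [[ 0.72208796 -0.27399849  0.01      ]
 [ 0.73962763 -0.30000397  0.01      ]]
[ 0.45546561  0.24669774  0.15032182  1.54738698 -0.03749404  1.35018235
  0.60973573]
[168.49305556 117.69444444] 1344.0 [479.4  67.3  38.7  47.3   6.7] z34 [486.8  67.6]
[199.1875 171.9125] 1316.0 [507.    4.6  27.3  80.9  87.3] z34 [513.3   7.6]
[249.21641791 119.12686567] 1189.0 [572.4  65.7  34.7  47.    4. ] z34 [575.8  66.1]
[179.36065574 225.68032787] 1072.0 [475.7 -66.   40.1  50.9   8.7] z34 [483.3 -59.8]
[256.04166667 232.55555556] 494.0 [ 5.725e+02 -7.400e+01  3.360e+01  3.150e+01  1.000e-01] z34 [575.8 -67.4]
[263.67816092 218.74712644] 121.5 [582.6 -56.4  22.9  41.2  61.3] z34 [585.5 -50.7]
top colour [ 11 115 109] [ 12 117 109] [ 12 113  97] [ 14 147 147] [ 13 129 103]
```

{"name": "move_arm", "arguments": {"slide": [[67.8,-3.4,0],[67.8,-3.4,0],[67.8,-3.4,0],[67.8,-3.4,0],[67.8,-3.4,0],[67.8,-3.4,0],[67.8,-3.4,0],[67.8,-3.4,0],[67.8,-3.4,0],[67.8,-3.4,0],[67.8,-3.4,0],[67.8,-3.4,0],[67.8,-3.4,0],[67.8,-3.4,0],[67.8,-3.4,0],[67.8,-3.4,0],[67.8,-3.4,0],[67.8,-3.4,0],[67.8,-3.4,0],[67.8,-3.4,0]], "roll": [-1.304,-1.304,-1.304,-1.304,-1.304,-1.304,-1.304,-1.304,-1.304,-1.304,-1.304,-1.304,-1.304,-1.304,-1.304,-1.304,-1.304,-1.304,-1.304,-1.304]}}

```text
time: 3.8
position: [0.4664, 0.3172, 0.2227]
tool_rot: [0.42, 3.113, -0.0]
ft_force: [-0.4, -0.1, -0.1]
grip_width: 0.996
grip_force: 0.0
```

```bash
python3 - <<'E'
from h import *
import pickle
s=monitor.get_state();print(s["position"],s["tool_rot"],s["joint_positions"])
c=cams.get_calibration("wrist");im=cams.get_image("wrist");cv2.imwrite("pics/w2.png",im[:,:,::-1]);pickle.dump(c,open("w2.pkl","wb"))
H=hsv(im).astype(int);h,sa,v=H[...,0],H[...,1],H[...,2]
print(shift([.4657,.3177,.059]))
E
```

```text
[0.46637148 0.31717351 0.22274158] [ 4.19917175e-01  3.11287030e+00 -2.03212396e-04] [-0.20749256  0.16865527 -0.48790798  1.65509708  0.0814515   1.33769323
  0.59428024]
[7.000e-02 1.000e-02 1.637e+01]
```

View pics/w2.png

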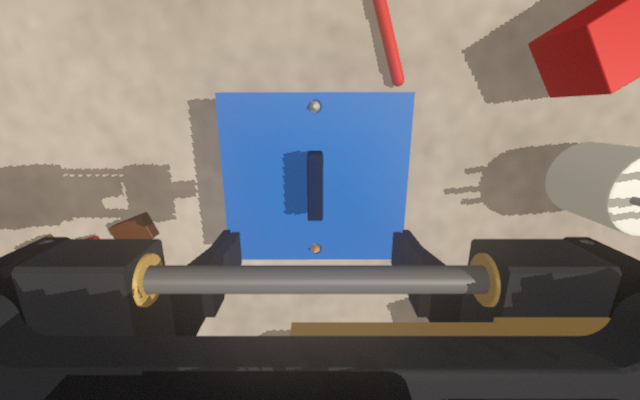

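The lid is square with the tool. Steel pin at (315,105), brass at (315,249), rib at (315,185). I'll measure the pins and the rib, then go down.

```bash
python3 - <<'E'
from h import *
import pickle
c=pickle.load(open("w2.pkl","rb"));im=cv2.imread("pics/w2.png")[:,:,::-1].copy();H=hsv(im).astype(int)
m=(H[...,1]<200)|(H[...,2]<60)
for x0,y0,x1,y1,z in((302,94,328,118,.059),(302,240,328,258,.059),(304,145,328,225,.084)):
    mm=np.zeros_like(m)
    sub=im[y0:y1,x0:x1].astype(int)
    mm[y0:y1,x0:x1]=(sub[...,2]-sub[...,0]<60) if z<.08 else im[y0:y1,x0:x1].sum(2)<130
    b=blobs(mm,15)[0];print(b.reshape(-1,2).min(0),b.reshape(-1,2).max(0),rect(c,b,z))
sub=im.astype(int);mm=(sub[...,2]-sub[...,0]>80);mm[:,440:]=0;mm[:,:200]=0
b=blobs(mm,500)[0];print("lid",rect(c,b,.054))
E
```

```text
[309 100] [320 112] [388.3 336.8  11.2  11.6  74.7]
[310 244] [320 252] [539.8 295.8  11.6  10.1  74.7]Traceback (most recent call last):
  File "<stdin>", line 9, in <module>
IndexError: list index out of range
```

{"name": "move_arm", "arguments": {"slide": [[0,0,16.4],[0,0,16.4],[0,0,16.4],[0,0,16.4],[0,0,16.4],[0,0,16.4],[0,0,16.4]], "roll": [0,0,0,0,0,0,0]}}

```text
time: 4.55
position: [0.467, 0.3186, 0.06]
tool_rot: [0.418, 3.112, 0.002]
ft_force: [0.5, -0.4, -0.5]
grip_width: 0.999
grip_force: 0.0
```

{"name": "move_arm", "arguments": {"slide": [[0,0,0],[0,0,0],[0,0,0],[0,0,0],[0,0,0],[0,0,0],[0,0,0],[0,0,0],[0,0,0],[0,0,0]], "roll": [0,0,0,0,0,0,0,0,0,0], "gripper": 0.5, "squeeze": 40}}

```text
time: 5.55
position: [0.4659, 0.3174, 0.0585]
tool_rot: [-0.418, -3.113, 0.002]
ft_force: [-1.0, -0.2, -0.6]
grip_width: 0.178
grip_force: 40.0
```

{"name": "move_arm", "arguments": {"slide": [[0,0,-0.5],[0,0,-1],[0,0,-1.5],[0,0,-2],[0,0,-3],[0,0,-5],[0,0,-7],[0,0,-10],[0,0,-13],[0,0,-13],[0,0,-13]], "roll": [0,0,0,0,0,0,0,0,0,0,0]}}

```text
time: 6.65
position: [0.4662, 0.3182, 0.1892]
tool_rot: [0.418, 3.112, 0.001]
ft_force: [0.1, 0.3, -3.3]
grip_width: 0.18
grip_force: 40.0
```

{"name": "move_arm", "arguments": {"slide": [[-1,-3,0],[-2,-6,0],[-3.2,-10,0],[-4.5,-14,0],[-5.8,-18,0],[-7.1,-22,0],[-8.4,-26,0],[-9.7,-30,0],[-11,-34,0],[-12.3,-38,0],[-13.6,-42,0],[-14.9,-46,0],[-16.2,-50,0],[-17.2,-53,0],[-18.1,-56,0],[-18.6,-57.5,0],[-19,-58.6,0],[-19,-58.6,0],[-19,-58.6,0],[-19,-58.6,0]], "roll": [0,0,0,0,0,0,0,0,0,0,0,0,0,0,0,0,0,0,0,0]}}

```text
time: 8.65
position: [0.4953, -0.2954, 0.1885]
tool_rot: [-0.414, -3.114, -0.002]
ft_force: [0.2, -0.7, -2.2]
grip_width: 0.181
grip_force: 40.0
```

```bash
python3 - <<'E'
from h import *
s=monitor.get_state();print(s["position"],s["tool_rot"],s["joint_positions"],s["grip_width"],s["time"],s["ft_force"])
print(shift([.495,-.298,.0555]))
im=cams.get_image("scene");im2=cams.get_image("side")
cv2.imwrite("pics/s3.png",np.vstack([im,im2])[:,:,::-1][::1][:, :])
cv2.imwrite("pics/s3.png",np.hstack([im[90:350,120:480],im2[50:310,180:540]])[:,:,::-1])
E
```

```text
[ 0.49532737 -0.29537469  0.18853046] [-4.13838113e-01 -3.11418078e+00 -1.55759976e-03] [ 0.44780067  0.18431954  0.05023843  1.68798791 -0.01059364  1.26991487
  1.80690079] 0.1809091763039926 8.65 [ 0.23707326 -0.6888231  -2.21690775]
[-0.04 -0.27 13.3 ]
```

View pics/s3.png

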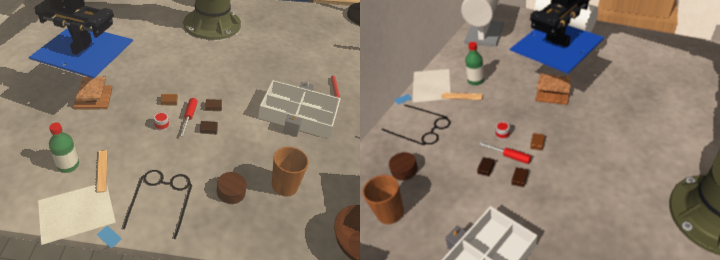

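The lid is held level above the stand, and the case is open and empty. Lowering the lid now.

{"name": "move_arm", "arguments": {"slide": [[0,-0.2,2],[0,-0.2,4],[0,-0.2,6],[0,-0.2,8],[0,-0.2,10],[0,-0.2,11],[0,-0.2,12],[0,-0.2,12.5],[0,-0.2,12.8],[0,-0.2,13],[0,-0.2,13.1],[0,-0.2,13.2],[0,-0.2,13.25],[0,-0.2,13.3],[0,-0.2,13.3],[0,-0.2,13.3]], "roll": [0,0,0,0,0,0,0,0,0,0,0,0,0,0,0,0]}}

```text
time: 10.35
position: [0.4943, -0.2993, 0.0556]
tool_rot: [0.418, 3.114, -0.0]
ft_force: [-0.2, 0.1, -1.5]
grip_width: 0.18
grip_force: 40.0
```

{"name": "move_arm", "arguments": {"slide": [[0,0,0.05],[0,0,0.1],[0,0,0.1],[0,0,0.1]], "roll": [0,0,0,0]}}

```text
time: 10.75
position: [0.4944, -0.2994, 0.0555]
tool_rot: [0.418, 3.113, -0.0]
ft_force: [-2.6, 1.6, 6.6]
grip_width: 0.179
grip_force: 40.0
```

Contact, about 7 N. I'll release slowly and rise.

{"name": "move_arm", "arguments": {"slide": [[0,0,0],[0,0,0],[0,0,0],[0,0,0],[0,0,0],[0,0,0]], "roll": [0,0,0,0,0,0], "gripper": 5}}

```text
time: 11.35
position: [0.4943, -0.2993, 0.0545]
tool_rot: [0.418, 3.114, -0.0]
ft_force: [-0.1, 0.2, -0.4]
grip_width: 0.557
grip_force: 0.0
```

```bash
python3 - <<'E'
from h import *
s=monitor.get_state();print(s["position"],s["tool_rot"],s["grip_width"],s["ft_force"])
E
```

```text
[ 0.49431155 -0.29933369  0.05450421] [ 4.17734312e-01  3.11362792e+00 -7.78640382e-05] 0.5565813609382618 [-0.10056691  0.22389464 -0.36186478]
```

{"name": "move_arm", "arguments": {"slide": [[0,0,-1],[0,0,-2],[0,0,-4],[0,0,-8],[0,0,-13],[0,0,-17],[0,0,-17]], "roll": [0,0,0,0,0,0,0]}}

```text
time: 12.05
position: [0.4977, -0.3013, 0.2332]
tool_rot: [0.416, 3.101, -0.008]
ft_force: [-0.5, 0.3, -0.1]
grip_width: 0.575
grip_force: 0.0
```

{"name": "move_arm", "arguments": {"slide": [[3.1,22.5,1],[3.1,22.5,1],[3.1,22.5,1],[3.1,22.5,1],[3.1,22.5,1],[3.1,22.5,1],[3.1,22.5,1],[3.1,22.5,1],[3.1,22.5,1],[3.1,22.5,1],[3.1,22.5,1],[3.1,22.5,1]], "roll": [1.18,1.18,1.18,1.18,1.18,1.18,1.18,1.18,1.18,1.18,1.18,1.18], "gripper": 8.7}}

```text
time: 13.25
position: [0.5236, -0.0742, 0.2147]
tool_rot: [2.078, 2.355, 0.0]
ft_force: [0.2, -0.4, -0.1]
grip_width: 1.001
grip_force: 0.0
```

```bash
cat >> h.py <<'E'
def look():
    c=cams.get_calibration("wrist");im=cams.get_image("wrist");return c,im
def items(c,im,r=235):
    H=hsv(im).astype(int);h,s,v=H[...,0],H[...,1],H[...,2]
    m=((h<16)|(h>168))&(s>75);m[r:]=0
    for b in blobs(m,200):
        p=b.reshape(-1,2);print(p.mean(0).round(),cv2.contourArea(b),rect(c,b,.018),"z34",rect(c,b,.034)[:4])
E
python3 - <<'E'
from h import *
s=monitor.get_state();print(s["position"],s["tool_rot"],s["joint_positions"])
c,im=look();cv2.imwrite("pics/w4.png",im[:,:,::-1]);items(c,im)
R=cv2.Rodrigues(np.array(s["tool_rot"]))[0];print(R.round(3))
E
```

```text
[ 0.52364528 -0.07416542  0.21470185] [2.07847789e+00 2.35545042e+00 1.34326421e-04] [ 0.16231954  0.07197613 -0.07542522  1.76050456  0.00567458  1.30909147
  0.21039305]
[581.  13.] 2425.0 [775.4 127.2  93.3  33.3   7.2] z34 [763.7 121.6  89.1  31.8]
[288.  42.] 1520.0 [475.4  65.7  32.8  49.1   6.5] z34 [477.1  62.8  31.4  46.9]
[309. 107.] 1516.5 [506.1   3.6  26.4  75.9  87.2] z34 [506.4   3.5  25.2  72.5]
[375.  56.] 1481.0 [569.6  64.5  34.4  48.4   3.7] z34 [567.1  61.6  32.9  46.2]
[274. 166.] 1149.5 [472.2 -67.8  35.2  49.2   9.3] z34 [474.  -64.7  33.6  47. ]
[362. 180.] 604.0 [578.5 -71.   33.4  34.2  10.3] z34 [575.6 -67.9  31.9  32.7]
[[-0.124  0.992  0.   ]
 [ 0.992  0.124 -0.   ]
 [-0.     0.    -1.   ]]
```

View pics/w4.png

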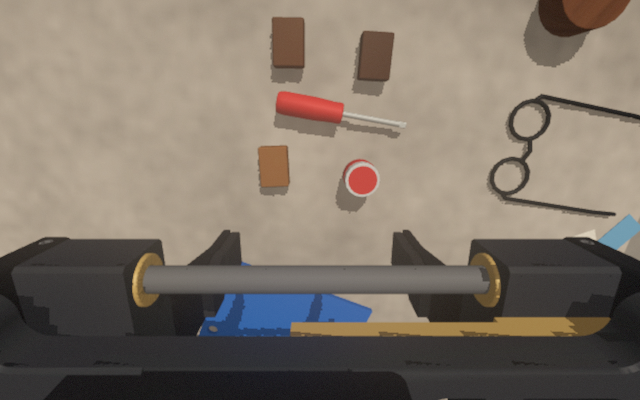

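Blanks are at (288,42), (375,56) and (274,166), the tin at (362,180). The parked lid shows at the bottom edge. I'll pick blank C at (472,-68).

{"name": "move_arm", "arguments": {"slide": [[1.3,-5,8],[1.3,-5,12],[1.3,-5,16],[1.3,-5,18],[1.3,-5,19.5],[1.3,-5,20.3],[1.3,-5,20.8],[1.3,-5,20.8],[1.3,-5,20.8]], "roll": [-0.04,-0.04,-0.04,-0.04,-0.04,-0.04,-0.04,-0.04,-0.04]}}

```text
time: 14.2
position: [0.4737, -0.0675, 0.0077]
tool_rot: [2.031, 2.395, 0.002]
ft_force: [0.2, -0.3, 0.1]
grip_width: 1.002
grip_force: 0.0
```

```bash
python3 - <<'E'
from h import *
s=monitor.get_state();print(s["position"],s["ft_force"],s["joint_positions"])
E
```

```text
[ 0.47366833 -0.06754004  0.00769569] [ 0.1765498  -0.25200561  0.10915902] [ 0.16302022  0.18827607 -0.08243222  2.08819787  0.02042544  0.86356094
  0.2328958 ]
```

{"name": "move_arm", "arguments": {"slide": [[0,0,0.3],[0,0,0.3],[0,0,0.3],[0,0,0.3],[0,0,0.3],[0,0,0.3],[0,0,0.3],[0,0,0.3]], "roll": [0,0,0,0,0,0,0,0], "gripper": 2.5, "squeeze": 25}}

```text
time: 15.0
position: [0.4725, -0.0674, 0.0036]
tool_rot: [2.032, 2.396, 0.0]
ft_force: [0.5, 0.1, -0.1]
grip_width: 0.39
grip_force: 25.0
```

{"name": "move_arm", "arguments": {"slide": [[0,0,-1],[0,0,-3],[0,0,-7],[0,0,-12],[0,0,-17],[0,0,-21],[0,0,-21],[0,0,-21]], "roll": [0,0,0,0,0,0,0,0]}}

```text
time: 15.8
position: [0.473, -0.0674, 0.2151]
tool_rot: [2.03, 2.394, 0.003]
ft_force: [-0.1, -0.8, -1.3]
grip_width: 0.385
grip_force: 25.0
```

{"name": "move_arm", "arguments": {"slide": [[38,5.4,0],[38,5.4,0],[38,5.4,0],[38,5.4,0],[38,5.4,0],[38,5.4,0],[38,5.4,0],[38,5.4,0],[38,5.4,0],[38,5.4,0],[38,5.4,0],[38,5.4,0],[38,5.4,0],[38,5.4,0]], "roll": [-1.14,-1.14,-1.14,-1.14,-1.14,-1.14,-1.14,-1.14,-1.14,-1.14,-1.14,-1.14,-1.14,-1.14]}}

```text
time: 17.2
position: [0.464, 0.3155, 0.2137]
tool_rot: [0.42, 3.113, -0.0]
ft_force: [-0.3, 0.2, -0.7]
grip_width: 0.387
grip_force: 25.0
```

```bash
python3 - <<'E'
from h import *
import pickle
s=monitor.get_state();print(s["position"],s["tool_rot"],s["joint_positions"])
c,im=look();cv2.imwrite("pics/w5.png",im[:,:,::-1]);pickle.dump(c,open("w5.pkl","wb"))
E
```

```text
[0.46401487 0.31549004 0.21372169] [ 4.20138304e-01  3.11285928e+00 -2.56471573e-04] [-0.23218255  0.1644075  -0.45836997  1.67552934  0.07535111  1.31882571
  0.5984901 ]
```

View pics/w5.png

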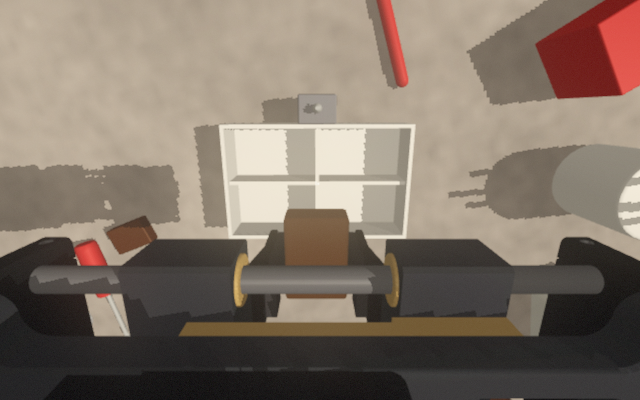

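The case's outer rim corners are at about (220,124), (414,125), (408,238) and (229,237). The blank is held at (316,240).

```bash
python3 - <<'E'
from h import *
import pickle
c=pickle.load(open("w5.pkl","rb"));im=cv2.imread("pics/w5.png")[:,:,::-1].copy()
P=cast(c,[(220,124),(414,125),(408.5,238),(229,237)],.048)*1000;print(P.round(1))
P=P[:,:2];print([np.linalg.norm(P[i]-P[(i+1)%4]).round(1) for i in range(4)],P.mean(0))
for a,b in((0,1),(3,2)):
    d=P[a]-P[b];print(np.degrees(np.arctan2(d[1],d[0])))
c2=pickle.load(open("w2.pkl","rb"))
a=cast(c2,[(315,105.5),(315,248.3)],.061)*1000;print("pins",a,a.mean(0))
st=monitor.get_state()
cen=np.array([464.5,316.7]);th=np.radians(-15.2);ex=np.array([np.cos(th),np.sin(th)]);ey=np.array([-ex[1],ex[0]])
for sx in(-1,1):
  for sy in(-1,1):
    p=cen+31*sx*ex+50*sy*ey;print(sx,sy,p.round(1),np.hypot(*p).round(),shift([*(p/1000),.2137]))
E
```

```text
[[377.2 236.   48. ]
 [431.3 429.7  48. ]
 [554.6 401.   48. ]
 [498.9 202.1  48. ]]
[np.float64(201.1), np.float64(126.6), np.float64(206.5), np.float64(126.3)] [465.50929623 317.21293407]
-105.6011324322033
-105.66756500812328
pins [[387.94573361 337.4725447   61.        ]
 [539.22354547 295.9274128   61.        ]] [463.58463954 316.69997875  61.        ]
-1 -1 [421.5 276.6] 504.0 [ 3.06 -4.9   0.  ]
-1 1 [447.7 373.1] 583.0 [3.08 5.1  0.  ]
1 -1 [481.3 260.3] 547.0 [-3.14 -4.88  0.  ]
1 1 [507.5 356.8] 620.0 [-3.12  5.12  0.  ]
```

{"name": "move_arm", "arguments": {"slide": [[3.1,5.1,2],[3.1,5.1,6],[3.1,5.1,10],[3.1,5.1,13],[3.1,5.1,13],[3.1,5.1,15],[3.1,5.1,17],[3.1,5.1,18.5],[3.1,5.1,19.5],[3.1,5.1,20],[3.1,5.1,20.3],[3.1,5.1,20.3],[3.1,5.1,20.3]], "roll": [0,0,0,0,0,0,0,0,0,0,0,0,0]}}

```text
time: 18.55
position: [0.4476, 0.3741, 0.0112]
tool_rot: [0.418, 3.113, 0.001]
ft_force: [0.4, 0.3, -0.8]
grip_width: 0.387
grip_force: 25.0
```

{"name": "move_arm", "arguments": {"slide": [[0,0,0.1],[0,0,0.1],[0,0,0.1],[0,0,0.1]], "roll": [0,0,0,0]}}

```text
time: 18.95
position: [0.4473, 0.3737, 0.0097]
tool_rot: [0.418, 3.113, 0.0]
ft_force: [-0.6, -0.1, -0.4]
grip_width: 0.39
grip_force: 25.0
```

{"name": "move_arm", "arguments": {"slide": [[0,0,0],[0,0,0],[0,0,0],[0,0,0],[0,0,-2],[0,0,-5],[0,0,-9],[0,0,-14],[0,0,-19],[0,0,-20],[0,0,-20]], "roll": [0,0,0,0,0,0,0,0,0,0,0], "gripper": 4.8}}

```text
time: 20.05
position: [0.4483, 0.3747, 0.2122]
tool_rot: [0.417, 3.11, 0.005]
ft_force: [0.3, -1.3, -0.4]
grip_width: 0.555
grip_force: 0.0
```

```bash
python3 - <<'E'
from h import *
s=monitor.get_state();print(s["position"],s["tool_rot"])
# over blanks view pose: tool y at 7.1 deg
print(shift([.524,-.074,.215]))
E
```

```text
[0.44829586 0.37474433 0.2121916 ] [0.41732911 3.10971422 0.00525146]
[-19.14 -41.29  -0.37]
```

{"name": "move_arm", "arguments": {"slide": [[-19.1,-41.3,0],[-19.1,-41.3,0],[-19.1,-41.3,0],[-19.1,-41.3,0],[-19.1,-41.3,0],[-19.1,-41.3,0],[-19.1,-41.3,0],[-19.1,-41.3,0],[-19.1,-41.3,0],[-19.1,-41.3,0],[-19.1,-41.3,0],[-19.1,-41.3,0],[-19.1,-41.3,0],[-19.1,-41.3,0],[-19.1,-41.3,0],[-19.1,-41.3,0]], "roll": [1.18,1.18,1.18,1.18,1.18,1.18,1.18,1.18,1.18,1.18,1.18,1.18,1.18,1.18,1.18,1.18], "gripper": 8.7}}

```text
time: 21.65
position: [0.5226, -0.0744, 0.2096]
tool_rot: [2.078, 2.356, 0.0]
ft_force: [-0.2, 0.6, -0.4]
grip_width: 0.996
grip_force: 0.0
```

```bash
python3 - <<'E'
from h import *
s=monitor.get_state();print(s["position"],s["tool_rot"])
c,im=look();items(c,im)
print(shift([.5755,-.068,.006]))
E
```

```text
[ 0.52263176 -0.07444092  0.20964663] [2.07806328e+00 2.35582579e+00 1.63247960e-04]
[585.  12.] 2345.5 [775.2 126.3  93.   31.9   7.2] z34 [763.3 120.5  88.8  30.5]
[289.  41.] 1569.0 [476.   65.6  33.   49.1   5.4] z34 [477.7  62.6  31.5  46.9]
[310. 107.] 1561.5 [505.9   3.6  26.3  76.1  87.1] z34 [506.2   3.5  25.1  72.6]
[377.  55.] 1533.5 [569.5  64.5  34.6  48.3   4. ] z34 [567.   61.6  33.   46.1]
[364. 181.] 619.0 [579.2 -71.2  33.   33.9   9. ] z34 [576.1 -68.   31.5  32.3]
[ 0.    5.32 20.37]
```

{"name": "move_arm", "arguments": {"slide": [[0,5.3,5],[0,5.3,10],[0,5.3,14],[0,5.3,17],[0,5.3,19],[0,5.3,20],[0,5.3,20.3],[0,5.3,20.3],[0,5.3,20.3]], "roll": [0,0,0,0,0,0,0,0,0]}}

```text
time: 22.6
position: [0.5766, -0.0687, 0.0082]
tool_rot: [2.078, 2.353, 0.003]
ft_force: [0.7, -0.1, 0.3]
grip_width: 0.998
grip_force: 0.0
```

{"name": "move_arm", "arguments": {"slide": [[0,0,0],[0,0,0],[0,0,0],[0,0,0],[0,0,0],[0,0,0],[0,0,0],[0,0,0]], "roll": [0,0,0,0,0,0,0,0], "gripper": 3}}

```text
time: 23.4
position: [0.5752, -0.0685, 0.0065]
tool_rot: [2.079, 2.355, 0.0]
ft_force: [0.8, -0.2, -0.0]
grip_width: 0.454
grip_force: 25.0
```

{"name": "move_arm", "arguments": {"slide": [[0,0,-1],[0,0,-3],[0,0,-7],[0,0,-12],[0,0,-17],[0,0,-21],[0,0,-21],[0,0,-21]], "roll": [0,0,0,0,0,0,0,0]}}

```text
time: 24.2
position: [0.5756, -0.0685, 0.2182]
tool_rot: [2.078, 2.353, 0.002]
ft_force: [-0.3, 0.3, -2.1]
grip_width: 0.452
grip_force: 25.0
```

```bash
python3 - <<'E'
from h import *
s=monitor.get_state();print(s["position"],s["tool_rot"])
for p in([.5075,.3568],[.4215,.2766],[.4813,.2603]):print(shift([*p,.215]))
E
```

```text
[ 0.57564929 -0.06849852  0.21819097] [2.07794574 2.3531879  0.00246935]
[43.05 -1.5   0.29]
[ 36.15 -11.03   0.27]
[33.79 -5.29  0.28]
```

{"name": "move_arm", "arguments": {"slide": [[43,-1.5,0],[43,-1.5,0],[43,-1.5,0],[43,-1.5,0],[43,-1.5,0],[43,-1.5,0],[43,-1.5,0],[43,-1.5,0],[43,-1.5,0],[43,-1.5,0],[43,-1.5,0],[43,-1.5,0],[43,-1.5,0],[43,-1.5,0],[43,-1.5,0]], "roll": [-1.18,-1.18,-1.18,-1.18,-1.18,-1.18,-1.18,-1.18,-1.18,-1.18,-1.18,-1.18,-1.18,-1.18,-1.18]}}

```text
time: 25.7
position: [0.5076, 0.3555, 0.2167]
tool_rot: [0.42, 3.113, -0.0]
ft_force: [0.0, -0.6, -1.1]
grip_width: 0.457
grip_force: 25.0
```

```bash
python3 - <<'E'
from h import *
s=monitor.get_state();print(s["position"],s["tool_rot"],shift([.5075,.3568,.0115]))
c,im=look();cv2.imwrite("pics/w6.png",im[:,:,::-1])
E
```

```text
[0.50756809 0.35548917 0.21668558] [ 4.19997507e-01  3.11295602e+00 -2.49540532e-04] [ 0.05  0.13 20.52]
```

View pics/w6.png

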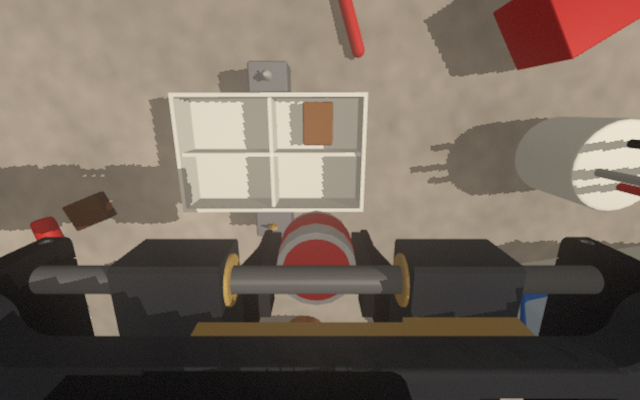

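Blank C lies flat in its compartment at (318,124). The tin goes into the lower right compartment, shown at (318,178).

{"name": "move_arm", "arguments": {"slide": [[0,0.1,4],[0,0.1,8],[0,0.1,12],[0,0.1,15],[0,0.1,17],[0,0.1,18.5],[0,0.1,19.5],[0,0.1,20],[0,0.1,20.4],[0,0.1,20.5],[0,0.1,20.6],[0,0.1,20.6]], "roll": [0,0,0,0,0,0,0,0,0,0,0,0]}}

```text
time: 26.95
position: [0.5078, 0.3575, 0.0111]
tool_rot: [0.418, 3.113, 0.001]
ft_force: [0.5, 0.4, -1.1]
grip_width: 0.451
grip_force: 25.0
```

{"name": "move_arm", "arguments": {"slide": [[0,0,0],[0,0,0],[0,0,0],[0,0,0],[0,0,0],[0,0,-2],[0,0,-5],[0,0,-9],[0,0,-14],[0,0,-19],[0,0,-20],[0,0,-20]], "roll": [0,0,0,0,0,0,0,0,0,0,0,0], "gripper": 5.2}}

```text
time: 28.15
position: [0.5085, 0.3584, 0.2134]
tool_rot: [0.417, 3.109, 0.005]
ft_force: [-0.0, -0.5, -1.4]
grip_width: 0.6
grip_force: 0.0
```

```bash
python3 - <<'E'
from h import *
s=monitor.get_state();print(s["position"],s["tool_rot"],s["grip_width"])
print(shift([.524,-.074,.215]))
E
```

```text
[0.50846412 0.35835096 0.21339695] [0.4172454  3.10949955 0.00513553] 0.5997802339972095
[-12.9  -41.3   -0.27]
```

{"name": "move_arm", "arguments": {"slide": [[-12.9,-41.3,0],[-12.9,-41.3,0],[-12.9,-41.3,0],[-12.9,-41.3,0],[-12.9,-41.3,0],[-12.9,-41.3,0],[-12.9,-41.3,0],[-12.9,-41.3,0],[-12.9,-41.3,0],[-12.9,-41.3,0],[-12.9,-41.3,0],[-12.9,-41.3,0],[-12.9,-41.3,0],[-12.9,-41.3,0],[-12.9,-41.3,0]], "roll": [1.18,1.18,1.18,1.18,1.18,1.18,1.18,1.18,1.18,1.18,1.18,1.18,1.18,1.18,1.18], "gripper": 8.7}}

```text
time: 29.65
position: [0.523, -0.0742, 0.2105]
tool_rot: [2.078, 2.356, -0.0]
ft_force: [0.3, -0.5, -0.3]
grip_width: 1.0
grip_force: 0.0
```

```bash
python3 - <<'E'
from h import *
s=monitor.get_state();print(s["position"],s["tool_rot"])
c,im=look();items(c,im)
print(shift([.476,.065,.0045]),shift([.569,.064,.0045]))
E
```

```text
[ 0.52299734 -0.07424552  0.21053363] [ 2.07763101e+00  2.35640611e+00 -9.34876333e-07]
[584.  13.] 2379.0 [775.  126.8  93.2  32.    7.3] z34 [763.2 121.1  89.   30.5]
[288.  41.] 1582.0 [475.6  65.8  33.4  48.7   6.6] z34 [477.3  62.8  31.9  46.5]
[310. 107.] 1555.5 [506.    3.6  26.5  76.1  86.9] z34 [506.3   3.5  25.3  72.7]
[376.  55.] 1525.0 [569.6  64.5  34.5  48.2   3.8] z34 [567.1  61.6  33.   46.1]
[14.43 -2.93 20.61] [13.17  6.29 20.61]
```

{"name": "move_arm", "arguments": {"slide": [[4,-1,0],[8,-2,0],[12,-2.9,2],[14.4,-2.9,6],[14.4,-2.9,10],[14.4,-2.9,14],[14.4,-2.9,17],[14.4,-2.9,19],[14.4,-2.9,20],[14.4,-2.9,20.4],[14.4,-2.9,20.6],[14.4,-2.9,20.6],[14.4,-2.9,20.6]], "roll": [0.01,0.01,0.01,0.01,0.01,0.01,0.01,0.01,0.01,0.01,0.01,0.01,0.01]}}

```text
time: 31.0
position: [0.4773, 0.0644, 0.0056]
tool_rot: [2.09, 2.343, 0.002]
ft_force: [-0.2, -0.1, 0.1]
grip_width: 0.997
grip_force: 0.0
```

{"name": "move_arm", "arguments": {"slide": [[0,0,0],[0,0,0],[0,0,0],[0,0,0],[0,0,0],[0,0,0],[0,0,0],[0,0,0]], "roll": [0,0,0,0,0,0,0,0], "gripper": 2.5}}

```text
time: 31.8
position: [0.4763, 0.0642, 0.0045]
tool_rot: [2.091, 2.344, -0.0]
ft_force: [0.0, 0.0, 0.5]
grip_width: 0.386
grip_force: 25.0
```

{"name": "move_arm", "arguments": {"slide": [[0,0,-1],[0,0,-3],[0,0,-7],[0,0,-12],[0,0,-17],[0,0,-21],[0,0,-21],[0,0,-21]], "roll": [0,0,0,0,0,0,0,0]}}

```text
time: 32.6
position: [0.4769, 0.0643, 0.2161]
tool_rot: [2.09, 2.343, 0.003]
ft_force: [0.6, -0.1, -1.7]
grip_width: 0.391
grip_force: 25.0
```

```bash
python3 - <<'E'
from h import *
s=monitor.get_state();print(s["position"],s["tool_rot"])
for p in([.4215,.2766],[.4813,.2603]):print(shift([*p,.215]))
E
```

```text
[0.47685349 0.06431634 0.2160599 ] [2.08975847 2.34291789 0.00318581]
[21.72 -3.08  0.09]
[19.42  2.67  0.11]
```

{"name": "move_arm", "arguments": {"slide": [[21.7,-3,0],[21.7,-3,0],[21.7,-3,0],[21.7,-3,0],[21.7,-3,0],[21.7,-3,0],[21.7,-3,0],[21.7,-3,0],[21.7,-3,0],[21.7,-3,0],[21.7,-3,0],[21.7,-3,0]], "roll": [-1.19,-1.19,-1.19,-1.19,-1.19,-1.19,-1.19,-1.19,-1.19,-1.19,-1.19,-1.19]}}

```text
time: 33.8
position: [0.4217, 0.2762, 0.2143]
tool_rot: [-0.42, -3.113, 0.001]
ft_force: [-0.5, -0.1, 0.0]
grip_width: 0.385
grip_force: 25.0
```

```bash
python3 - <<'E'
from h import *
s=monitor.get_state();print(s["position"],s["tool_rot"],shift([.4215,.2766,.0095]),s["joint_positions"])
E
```

```text
[0.42172691 0.27623237 0.2142724 ] [-4.20217161e-01 -3.11297142e+00  5.24524064e-04] [2.000e-02 4.000e-02 2.048e+01] [-0.19632395  0.0350435  -0.44343029  1.80317248  0.01553742  1.30730403
  0.65886928]
```

{"name": "move_arm", "arguments": {"slide": [[0,0,4],[0,0,8],[0,0,12],[0,0,15],[0,0,17],[0,0,18.5],[0,0,19.5],[0,0,20],[0,0,20.3],[0,0,20.4],[0,0,20.5],[0,0,20.5]], "roll": [0,0,0,0,0,0,0,0,0,0,0,0]}}

```text
time: 35.0
position: [0.4221, 0.2765, 0.0116]
tool_rot: [0.418, 3.113, -0.001]
ft_force: [-4.1, -3.3, 12.8]
grip_width: 0.391
grip_force: 25.0
```

{"name": "move_arm", "arguments": {"slide": [[0,0,0],[0,0,0],[0,0,0],[0,0,0],[0,0,0],[0,0,-2],[0,0,-5],[0,0,-9],[0,0,-14],[0,0,-19],[0,0,-20],[0,0,-20]], "roll": [0,0,0,0,0,0,0,0,0,0,0,0], "gripper": 4.8}}

```text
time: 36.2
position: [0.423, 0.2773, 0.2118]
tool_rot: [0.417, 3.11, 0.004]
ft_force: [0.1, -0.6, -0.6]
grip_width: 0.554
grip_force: 0.0
```

```bash
python3 - <<'E'
from h import *
s=monitor.get_state();print(s["position"],s["tool_rot"],s["grip_width"])
print(shift([.524,-.06,.215]))
E
```

```text
[0.42302462 0.27726825 0.21177848] [0.41730924 3.10963964 0.00408631] 0.5541849350204082
[-18.63 -29.87  -0.35]
```

{"name": "move_arm", "arguments": {"slide": [[-18.6,-29.9,0],[-18.6,-29.9,0],[-18.6,-29.9,0],[-18.6,-29.9,0],[-18.6,-29.9,0],[-18.6,-29.9,0],[-18.6,-29.9,0],[-18.6,-29.9,0],[-18.6,-29.9,0],[-18.6,-29.9,0],[-18.6,-29.9,0],[-18.6,-29.9,0],[-18.6,-29.9,0],[-18.6,-29.9,0]], "roll": [1.23,1.23,1.23,1.23,1.23,1.23,1.23,1.23,1.23,1.23,1.23,1.23,1.23,1.23], "gripper": 8.7}}

```text
time: 37.6
position: [0.5224, -0.0606, 0.2097]
tool_rot: [2.136, 2.303, 0.0]
ft_force: [0.4, -0.1, -0.5]
grip_width: 0.996
grip_force: 0.0
```

```bash
python3 - <<'E'
from h import *
s=monitor.get_state();print(s["position"],s["tool_rot"])
c,im=look();items(c,im)
print(shift([.569,.064,.0045]))
E
```

```text
[ 0.52244025 -0.06056564  0.20970722] [2.13583466e+00 2.30344308e+00 2.22049279e-04]
[575.  13.] 2356.0 [774.1 126.6  92.   31.9   4.4] z34 [762.4 121.5  87.9  30.5]
[306. 120.] 1513.0 [506.    3.9  26.3  76.   87.1] z34 [506.5   4.4  25.1  72.6]
[369.  65.] 1460.5 [569.7  65.   34.4  46.3   4.4] z34 [567.3  62.7  32.8  44.2]
[12.09  5.56 20.52]
```

{"name": "move_arm", "arguments": {"slide": [[4,2,0],[8,4,0],[12,5.6,2],[12.1,5.6,6],[12.1,5.6,10],[12.1,5.6,14],[12.1,5.6,17],[12.1,5.6,19],[12.1,5.6,20],[12.1,5.6,20.4],[12.1,5.6,20.5],[12.1,5.6,20.5],[12.1,5.6,20.5]], "roll": [0,0,0,0,0,0,0,0,0,0,0,0,0]}}

```text
time: 38.95
position: [0.5704, 0.0639, 0.0058]
tool_rot: [2.137, 2.301, 0.003]
ft_force: [0.8, -1.1, 0.7]
grip_width: 0.999
grip_force: 0.0
```

{"name": "move_arm", "arguments": {"slide": [[0,0,0],[0,0,0],[0,0,0],[0,0,0],[0,0,0],[0,0,0],[0,0,0],[0,0,0]], "roll": [0,0,0,0,0,0,0,0], "gripper": 2.5}}

```text
time: 39.75
position: [0.5694, 0.0637, 0.0046]
tool_rot: [2.138, 2.302, 0.0]
ft_force: [-0.2, 0.5, 0.3]
grip_width: 0.386
grip_force: 25.0
```

{"name": "move_arm", "arguments": {"slide": [[0,0,-1],[0,0,-3],[0,0,-7],[0,0,-12],[0,0,-17],[0,0,-21],[0,0,-21],[0,0,-21]], "roll": [0,0,0,0,0,0,0,0]}}

```text
time: 40.55
position: [0.5699, 0.0639, 0.2163]
tool_rot: [2.136, 2.301, 0.003]
ft_force: [-0.1, 0.8, -0.2]
grip_width: 0.385
grip_force: 25.0
```

```bash
python3 - <<'E'
from h import *
s=monitor.get_state();print(s["position"],s["tool_rot"])
for p in([.4215,.2766],[.4813,.2603]):print(shift([*p,.215]))
E
```

```text
[0.56985711 0.0638512  0.21627104] [2.13629123 2.30063313 0.00332021]
[ 22.31 -13.22   0.09]
[20.25 -7.38  0.1 ]
```

{"name": "move_arm", "arguments": {"slide": [[20.2,-7.3,0],[20.2,-7.3,0],[20.2,-7.3,0],[20.2,-7.3,0],[20.2,-7.3,0],[20.2,-7.3,0],[20.2,-7.3,0],[20.2,-7.3,0],[20.2,-7.3,0],[20.2,-7.3,0],[20.2,-7.3,0],[20.2,-7.3,0]], "roll": [-1.23,-1.23,-1.23,-1.23,-1.23,-1.23,-1.23,-1.23,-1.23,-1.23,-1.23,-1.23]}}

```text
time: 41.75
position: [0.4815, 0.2597, 0.2143]
tool_rot: [-0.42, -3.113, 0.0]
ft_force: [0.5, 0.7, -0.5]
grip_width: 0.387
grip_force: 25.0
```

```bash
python3 - <<'E'
from h import *
s=monitor.get_state();print(s["position"],s["tool_rot"],shift([.4813,.2603,.0095]))
c,im=look();cv2.imwrite("pics/w7.png",im[:,:,::-1])
E
```

```text
[0.48148742 0.2596884  0.21427214] [-4.20248857e-01 -3.11299046e+00  4.36819203e-04] [ 0.03  0.06 20.48]
```

View pics/w7.png

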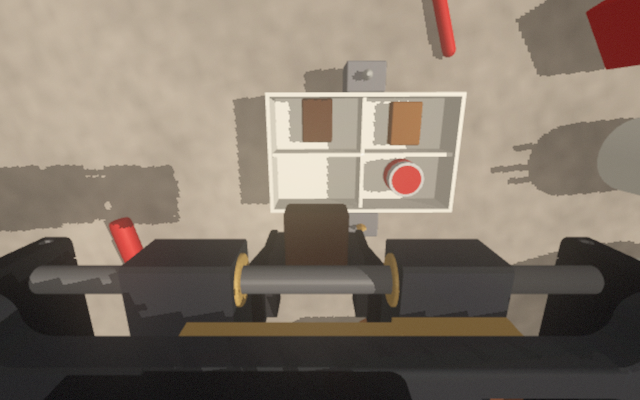

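Blank A at (317,120), blank C at (405,123) and the tin at (405,178) are all in their own compartments. The last blank goes into the free one at (303,178), nudged 2 mm along -tool x.

{"name": "move_arm", "arguments": {"slide": [[-0.2,0,4],[-0.2,0,8],[-0.2,0,12],[-0.2,0,15],[-0.2,0,17],[-0.2,0,18.5],[-0.2,0,19.5],[-0.2,0,20],[-0.2,0,20.2],[-0.2,0,20.3],[-0.2,0,20.4],[-0.2,0,20.4]], "roll": [0,0,0,0,0,0,0,0,0,0,0,0]}}

```text
time: 43.0
position: [0.484, 0.2594, 0.0111]
tool_rot: [0.418, 3.113, 0.001]
ft_force: [-0.0, 0.6, -1.7]
grip_width: 0.385
grip_force: 25.0
```

{"name": "move_arm", "arguments": {"slide": [[0,0,0],[0,0,0],[0,0,0],[0,0,0],[0,0,0],[0,0,-2],[0,0,-5],[0,0,-9],[0,0,-14],[0,0,-19],[0,0,-20],[0,0,-20]], "roll": [0,0,0,0,0,0,0,0,0,0,0,0], "gripper": 4.8}}

```text
time: 44.2
position: [0.4848, 0.2601, 0.2131]
tool_rot: [0.417, 3.109, 0.004]
ft_force: [-0.2, -0.2, -0.6]
grip_width: 0.551
grip_force: 0.0
```

```bash
python3 - <<'E'
from h import *
s=monitor.get_state();print(s["position"],s["tool_rot"],s["grip_width"])
print(shift([.4943,-.2993,.21]))
im=cams.get_image("scene");im2=cams.get_image("side")
cv2.imwrite("pics/s8.png",cv2.resize(np.hstack([im[110:300,160:500],im2[80:400,170:400][:190+0] if 0 else im2[110:300,200:400]]),None,fx=1.4,fy=1.4)[:,:,::-1])
E
```

```text
[0.48481935 0.26006164 0.21308642] [0.41727094 3.10915074 0.0038675 ] 0.5507265005952962
[-15.66 -53.71   0.21]
```

View pics/s8.png

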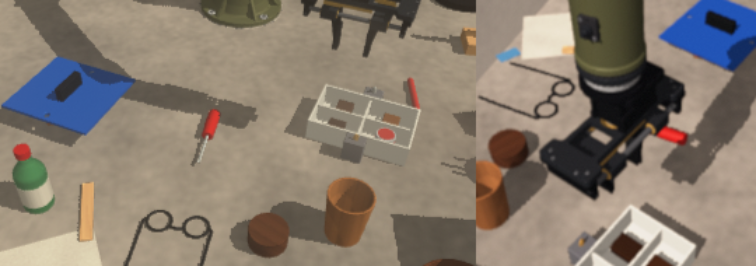

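All four pieces are in the case and the bench among them is clear, apart from the screwdriver. The lid is still flat on the stand. Going back for it.

{"name": "move_arm", "arguments": {"slide": [[-15.7,-53.7,0],[-15.7,-53.7,0],[-15.7,-53.7,0],[-15.7,-53.7,0],[-15.7,-53.7,0],[-15.7,-53.7,0],[-15.7,-53.7,0],[-15.7,-53.7,0],[-15.7,-53.7,0],[-15.7,-53.7,0],[-15.7,-53.7,0],[-15.7,-53.7,0],[-15.7,-53.7,0],[-15.7,-53.7,0],[-15.7,-53.7,0],[-15.7,-53.7,0],[-15.7,-53.7,0]], "roll": [0,0,0,0,0,0,0,0,0,0,0,0,0,0,0,0,0], "gripper": 6}}

```text
time: 46.0
position: [0.4938, -0.2989, 0.2108]
tool_rot: [0.415, 3.114, 0.0]
ft_force: [0.4, 0.3, 0.3]
grip_width: 0.686
grip_force: 0.0
```

```bash
python3 - <<'E'
from h import *
import pickle
s=monitor.get_state();print(s["position"],s["tool_rot"],shift([.4943,-.2993,.0555]))
R=cv2.Rodrigues(np.array(s["tool_rot"]))[0];print(np.degrees(np.arctan2(R[1,1],R[0,1])))
def lid(c,im):
    S=im.astype(int);mm=(S[...,2]-S[...,0]>70)&(S[...,2]-S[...,1]>30);mm[:,450:]=0;mm[:,:180]=0;mm[228:]=0
    b=blobs(mm,500)[0].reshape(-1,2);
    # straight left/right edges
    out=[]
    for rows in [range(110,220)]:
        L=np.array([(b[b[:,1]==r,0].min(),r) for r in rows]);Rr=np.array([(b[b[:,1]==r,0].max(),r) for r in rows])
    return L,Rr,b
for tag,z in(("w2",.054),("now",.051)):
    if tag=="w2": c=pickle.load(open("w2.pkl","rb"));im=cv2.imread("pics/w2.png")[:,:,::-1].copy()
    else: c,im=look();cv2.imwrite("pics/w9.png",im[:,:,::-1])
    L,Rr,b=lid(c,im)
    for E in(L,Rr):
        P=cast(c,E,z)*1000;v=cv2.fitLine(P[:,:2].astype(np.float32),cv2.DIST_HUBER,0,.01,.01).ravel();print(tag,np.degrees(np.arctan2(v[1],v[0])).round(2),v[2:])
E
```

```text
[ 0.4938092  -0.29885534  0.21075814] [4.14601099e-01 3.11373839e+00 1.97418186e-04] [-0.05 -0.03 15.53]
74.83110995244122
w2 -15.15 [421.06433 223.32552]
w2 -15.13 [474.33716 417.9282 ]
now -15.3 [ 438.36096 -388.90765]
now -15.25 [ 500.23615 -196.58705]
```

View pics/w9.png

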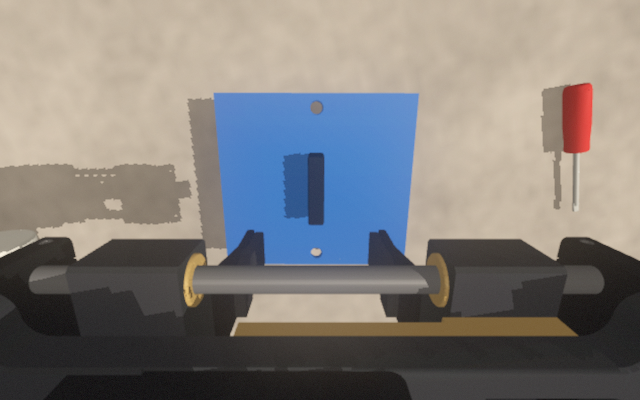

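The lid is unmoved, with its holes at (316,107) and (316,252). Gripping it again.

{"name": "move_arm", "arguments": {"slide": [[0,0,4],[0,0,8],[0,0,11],[0,0,13],[0,0,14.5],[0,0,15.2],[0,0,15.5],[0,0,15.5],[0,0,15.5]], "roll": [0,0,0,0,0,0,0,0,0]}}

```text
time: 46.95
position: [0.4942, -0.3005, 0.0567]
tool_rot: [0.417, 3.112, -0.001]
ft_force: [-0.3, 0.0, -0.2]
grip_width: 0.692
grip_force: 0.0
```

{"name": "move_arm", "arguments": {"slide": [[0,0,0],[0,0,0],[0,0,0],[0,0,0],[0,0,0],[0,0,0],[0,0,0],[0,0,0]], "roll": [0,0,0,0,0,0,0,0], "gripper": 0.5, "squeeze": 40}}

```text
time: 47.75
position: [0.4935, -0.3, 0.0555]
tool_rot: [-0.418, -3.114, -0.0]
ft_force: [-0.5, 0.1, 0.1]
grip_width: 0.177
grip_force: 40.0
```

```bash
python3 - <<'E'
from h import *
s=monitor.get_state();print(s["position"],s["tool_rot"],s["grip_width"],s["ft_force"])
E
```

```text
[ 0.49346858 -0.29995538  0.05554148] [-4.17613427e-01 -3.11369596e+00 -2.66333164e-04] 0.1768577164635458 [-0.53242512  0.14236482  0.14029718]
```

{"name": "move_arm", "arguments": {"slide": [[0,0,-0.5],[0,0,-1],[0,0,-2],[0,0,-4],[0,0,-6],[0,0,-9],[0,0,-12],[0,0,-14],[0,0,-14],[0,0,-14]], "roll": [0,0,0,0,0,0,0,0,0,0]}}

```text
time: 48.75
position: [0.4933, -0.3001, 0.1956]
tool_rot: [0.418, 3.113, -0.0]
ft_force: [-0.2, 0.7, -4.3]
grip_width: 0.18
grip_force: 40.0
```

```bash
python3 - <<'E'
from h import *
s=monitor.get_state();print(s["position"],s["tool_rot"],shift([.4659,.3174,.195]))
E
```

```text
[ 0.49331117 -0.30006836  0.1955811 ] [ 4.17768818e-01  3.11325960e+00 -2.18367541e-04] [1.892e+01 5.884e+01 4.000e-02]
```

{"name": "move_arm", "arguments": {"slide": [[1,3,0],[2,6,0],[3.2,10,0],[4.5,14,0],[5.8,18,0],[7.1,22,0],[8.4,26,0],[9.7,30,0],[11,34,0],[12.3,38,0],[13.6,42,0],[14.9,46,0],[16.2,50,0],[17.2,53,0],[18.1,56,0],[18.6,57.5,0],[18.97,58.85,0],[18.97,58.85,0],[18.97,58.85,0],[18.97,58.85,0]], "roll": [0,0,0,0,0,0,0,0,0,0,0,0,0,0,0,0,0,0,0,0]}}

```text
time: 50.75
position: [0.466, 0.3158, 0.1951]
tool_rot: [-0.421, -3.113, 0.002]
ft_force: [0.1, 0.1, -2.7]
grip_width: 0.182
grip_force: 40.0
```

{"name": "move_arm", "arguments": {"slide": [[0,0,3],[0,0,6],[0,0,8],[0,0,10],[0,0,10.5],[0,0,10.5],[0,0,10.5],[0,0,10.5],[0,0,10.5]], "roll": [0,0,0,0,0,0,0,0,0]}}

```text
time: 51.65
position: [0.4662, 0.318, 0.0917]
tool_rot: [0.418, 3.112, 0.002]
ft_force: [0.3, -0.2, -1.4]
grip_width: 0.181
grip_force: 40.0
```

```bash
python3 - <<'E'
from h import *
s=monitor.get_state();print(s["position"],s["tool_rot"],s["ft_force"],shift([.4653,.3176,.0585]))
R=cv2.Rodrigues(np.array(s["tool_rot"]))[0];R0=cv2.Rodrigues(np.array([-.418,-3.113,.002]))[0]
print(np.arctan2(R[1,1],R[0,1]),np.arctan2(R0[1,1],R0[0,1]))
c,im=look();cv2.imwrite("pics/w10.png",im[:,:,::-1])
a=cams.get_image("scene");b=cams.get_image("side");cv2.imwrite("pics/s10.png",np.hstack([cv2.resize(a[130:240,350:480],None,fx=3,fy=3),cv2.resize(b[220:385,225:395],(340,330))])[:,:,::-1])
E
```

```text
[0.46621814 0.31795146 0.09165399] [4.17711943e-01 3.11204405e+00 1.63082182e-03] [ 0.28485461 -0.2070953  -1.40965258] [ 0.08 -0.06  3.32]
1.303943581448486 1.303842162231826
```

View pics/s10.png

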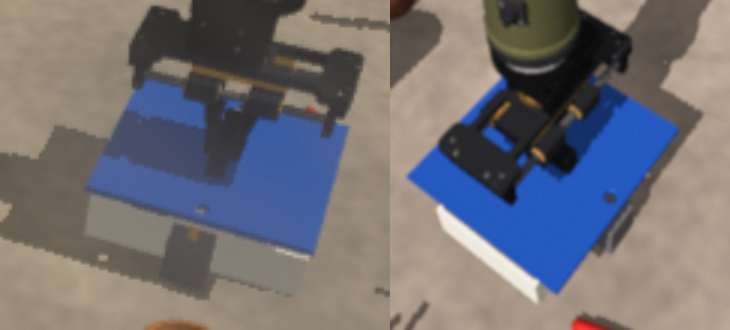

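The lid hovers in line over the case, with its holes over the pins. I'll settle at 1 cm lower, then correct.

{"name": "move_arm", "arguments": {"slide": [[0,0,0.5],[0,0,1],[0,0,1.3],[0,0,1.3],[0,0,1.3],[0,0,1.3],[0,0,1.3]], "roll": [0,0,0,0,0,0,0]}}

```text
time: 52.5
position: [0.4657, 0.3177, 0.0778]
tool_rot: [0.418, 3.113, 0.0]
ft_force: [-0.4, -0.0, -2.4]
grip_width: 0.179
grip_force: 40.0
```

```bash
python3 - <<'E'
from h import *
s=monitor.get_state();print(s["position"],s["tool_rot"],s["ft_force"],shift([.4653,.3176,.0585]))
E
```

```text
[0.46573543 0.31768256 0.07776324] [4.17750920e-01 3.11328931e+00 3.37739027e-04] [-0.40709832 -0.00849974 -2.35200698] [ 0.04 -0.02  1.93]
```

{"name": "move_arm", "arguments": {"slide": [[0.04,-0.02,0.2],[0.04,-0.02,0.4],[0.04,-0.02,0.6],[0.04,-0.02,0.8],[0.04,-0.02,0.9],[0.04,-0.02,1.0],[0.04,-0.02,1.0],[0.04,-0.02,1.0]], "roll": [0,0,0,0,0,0,0,0]}}

```text
time: 53.3
position: [0.4652, 0.3175, 0.0676]
tool_rot: [0.418, 3.114, 0.0]
ft_force: [0.4, -0.5, -2.2]
grip_width: 0.182
grip_force: 40.0
```

{"name": "move_arm", "arguments": {"slide": [[0,0,0.2],[0,0,0.4],[0,0,0.5],[0,0,0.6],[0,0,0.7],[0,0,0.75],[0,0,0.8],[0,0,0.8],[0,0,0.8]], "roll": [0,0,0,0,0,0,0,0,0]}}

```text
time: 54.2
position: [0.4652, 0.3175, 0.0596]
tool_rot: [0.418, 3.114, -0.0]
ft_force: [-0.4, 0.2, -2.5]
grip_width: 0.183
grip_force: 40.0
```

Free all the way so far, with 1 mm left. Seating it gently, with a small wiggle.

{"name": "move_arm", "arguments": {"slide": [[0,0,0.05],[0,0,0.1],[0,0,0.15],[0,0,0.2],[0.05,0,0.2],[-0.05,0,0.2],[0,0.05,0.2],[0,-0.05,0.2],[0,0,0.2],[0,0,0.2],[0,0,0.2]], "roll": [0,0,0,0,0,0,0,0,0,0,0]}}

```text
time: 55.3
position: [0.4653, 0.3175, 0.0585]
tool_rot: [0.418, 3.113, -0.0]
ft_force: [-3.6, -2.8, 6.2]
grip_width: 0.175
grip_force: 40.0
```

{"name": "move_arm", "arguments": {"slide": [[0,0,0],[0,0,0],[0,0,0],[0,0,0],[0,0,0],[0,0,0],[0,0,-1],[0,0,-3],[0,0,-6],[0,0,-11],[0,0,-16],[0,0,-16],[0,0,-16]], "roll": [0,0,0,0,0,0,0,0,0,0,0,0,0], "gripper": 5}}

```text
time: 56.6
position: [0.4659, 0.3181, 0.2198]
tool_rot: [0.417, 3.11, 0.003]
ft_force: [-0.8, 0.4, -0.0]
grip_width: 0.571
grip_force: 0.0
```

```bash
python3 - <<'E'
from h import *
s=monitor.get_state();print(s["position"],s["ft_force"],s["time"])
c,im=look();b=cams.get_image("side");a=cams.get_image("scene")
side0=cv2.imread("pics/side0.png")[:,:,::-1].copy();cs=cams.get_calibration("side")
for t in(side0,b):
    H=hsv(t).astype(int);m=(H[...,0]>105)&(H[...,0]<125)&(H[...,1]>130)&(H[...,2]>80);m[:,:230]=0;m[:230]=0
    print(rect(cs,blobs(m,1000)[0],.054))
cv2.imwrite("pics/end.png",np.hstack([im[60:265,190:450],cv2.resize(b[200:385,225:395],(188,205)),cv2.resize(a[120:260,180:480],None,fx=1,fy=1)[:205] if 0 else cv2.resize(a[120:260,180:480],(300,205))])[:,:,::-1])
E
```

```text
[0.4658767  0.31813792 0.21977732] [-0.80998401  0.35752602 -0.01984063] 56.6
[465.7 317.7 204.4 188.4  74.7]
[466.2 318.9 204.3 188.4  74.7]
```

View pics/end.png

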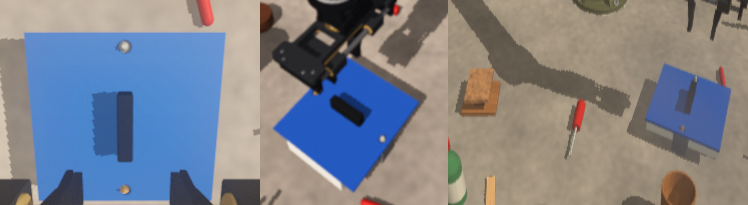

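The lid is home: the steel pin shows through at (124,46) and the brass at (124,190), the plate measures the same as at the start, and the gripper is clear. Handing in.

```bash
python3 -c "
from bench import workorder
print(workorder.close_job())"
```

```text
the job is handed in; nothing more can be done
None
```

I parked the lid on the stand, packed all three blanks and the one tin that were on the bench into their own compartments, then seated the lid back over both pins and let go; I handed the job in at about 57 s, and no verdict came back.

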